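Make up two sampling kits at the lab bench

TASK

Make up two sampling kits, the blue tray first and then the green one. The blue tray gets the yellow-capped brown bottle and the stoppered flask, the green tray gets the white-capped brown bottle and the red-lidded jar; in each tray the bottle stands on the black pad and the other piece on the white pad. Set everything down gently and upright, not dropped, and leave the blue-capped bottle, the black-lidded jar and the beaker where they stand.

Things in the scene. Friction and masses are not known exactly. Their poses are not given: they have to be found in the camera images.
- yellow_bottle: brown glass bottle, straight sides 46 mm in diameter up to 64 mm high (paper label), sloping shoulder, then a yellow screw cap 30 mm in diameter from 75 to 95 mm high (top at 95 mm); about 130 g; stands upright; origin at the centre of its underside, z up. Goes into the blue tray
- white_bottle: brown glass bottle, straight sides 46 mm in diameter up to 64 mm high (paper label), sloping shoulder, then a white screw cap 30 mm in diameter from 75 to 95 mm high (top at 95 mm); about 130 g; stands upright; origin at the centre of its underside, z up. Goes into the green tray
- blue_bottle: brown glass bottle, straight sides 46 mm in diameter up to 64 mm high (paper label), sloping shoulder, then a blue screw cap 30 mm in diameter from 75 to 95 mm high (top at 95 mm); about 130 g; stands upright; origin at the centre of its underside, z up. Not wanted: stays where it is
- flask: clear conical glass flask with a broad white paper label round the foot and an orange stopper: foot 58 mm in diameter, cone narrowing up to 62 mm high, straight neck 25 mm in diameter from 62 to 102 mm, stopper 28 mm in diameter from 102 to 116 mm (top); about 90 g; best held by the neck; stands upright, origin at the centre of its underside, z up. Goes into the blue tray
- red_jar: white plastic sample jar, straight sides 48 mm in diameter, 65 mm high, its upper 20 mm a red lid of the same diameter; about 80 g; stands upright, origin at the centre of its underside, z up. Goes into the green tray
- black_jar: the same jar with a black lid; not wanted: stays where it is
- blue_tray: blue plastic kit tray, fixed to the bench, turned any way; outside 167 x 86 mm, walls 5 mm thick and 24 mm high; a cross wall makes two compartments 76 x 76 mm inside, centred 40.5 mm either side of the tray's centre along its long axis x. Floor pad black at +x, white at -x, pad tops 7 mm above the bench. Origin: centre of the underside, x lengthwise towards the black pad, z up
- green_tray: green plastic kit tray, fixed to the bench, turned any way; outside 167 x 86 mm, walls 5 mm thick and 24 mm high; a cross wall makes two compartments 76 x 76 mm inside, centred 40.5 mm either side of the tray's centre along its long axis x. Floor pad black at +x, white at -x, pad tops 7 mm above the bench. Origin: centre of the underside, x lengthwise towards the black pad, z up
- beaker: open greenish glass beaker, 52 mm in diameter, 70 mm high, standing at the far side of the stock; not wanted: stays where it is; origin at the centre of its underside, z up

How it is judged:
By the outcome, as a careful person would: the job done as asked, in the order asked, and still so for the second after the job is handed in, with the robot touching nothing.
It also fails if it takes over 107 s, if anything falls off the work surface, if the arm or the gripper's body presses on something with over 40 N, if the wrist force passes 120 N, or if a joint passes its speed limit or range.

ROBOT

A 6-joint arm with a two-finger parallel gripper is mounted at the origin on the work surface. World frame = base frame: x ahead of the robot, y to its left, z up, the work surface at z = 0. Lengths are in m, angles in degrees, forces in N, time in s.
With the tool pointing down it reaches from about 0.35 to 0.925 m from the base axis. Payload 6.4 kg.
Tool frame: the origin (TCP) lies on the centre line of the jaws, within the pads' length; the fingertips stand 17 mm ahead of it and the grasp point (between the pads) lies 2 mm behind it; x points along the fingers, y is the direction in which the jaws open and shut, and the axes are right-handed (so a half turn about x gives the same grasp; the last joint's range is limited). The gripper opens to 85 mm and grips with 20 to 120 N. Pads are 22 mm wide; open, the fingers measure 114 mm over their backs; the gripper's body (76 mm by 85 mm) begins 54 mm behind the grasp point. The pads swing forward as they close: fully open they stand 13 mm farther back than shut.
Start: joints at [-84.116, 14.043, 89.255, -0, 76.702, -9.975], TCP at [0.178, -0.625, 0.248] pointing down, gripper open.
Joint ranges: [-179.41, 179.41], [-58.25, 129.5], [7.25, 145.43], [-54.29, 234.29], [11.92, 165.04], [-157.13, 157.13]. Speed limits (degrees/s): [147.25, 147.25, 180, 180, 180, 180].

INTERFACE

Orientations are given as a 3x3 rotation matrix whose columns are the frame's x, y, z axes.
In Python, from cell import robot, fingers, kinematics, snapshot, job, status gives the robot as it stands. Calls block until the motion is done:
- robot.move_to(position, orientation): joint-space move of the TCP to a pose.
- robot.move_l(position, rot=None, velocity=0.15): straight line of the TCP; rot=None keeps the orientation; velocity is the mean speed in m/s.
- robot.set_joints(angles): joint-space move.
- fingers.gripper_to(opening, effort=None): finger opening in m; effort is the grip in N (None keeps the last); returns when the fingers have stopped.
- robot.pause(seconds).
- kinematics.ik(position, orientation): joint angles nearest the present ones, or None.
- snapshot(name): name is "side" or "top"; returns a dict with "frame" (420x560x3 uint8, red, green, blue), "z_map" (420x560 float32, m along the optical axis (not along the pixel's ray), 0 where there is no reading), "intrinsics" (3x3 intrinsics, pixels), "distortion" ([k1, k2, p1, p2, k3] as OpenCV has them; the pictures are not rectified), "R" (3x3) and "t" (3): a world point X has camera coordinates R X + t. Camera axes: x right, y down, z forward; pixel columns grow to the right and rows downward; lengths in m; the calibration is good to about 2 mm. A picture is of the moment at which its call begins.
A pose or a line that the arm cannot do raises robot.IKError and nothing moves.
- job.hand_in(): hands the job in, once; it reports no verdict.
Readings, each from a call of its own:
- status.get_time_s(): time.
- status.get_qpos(): joint angles.
- status.get_qvel(): joint speeds.
- status.get_joint_efforts(): joint torques, N m.
- status.get_ee_pos(): TCP position.
- status.get_tcp_rot(): TCP orientation.
- status.get_force(): force on the tool from outside, world axes, zero at the start.
- status.get_torque(): the same for the moment, N m.
- status.get_width(): finger opening in m.
Only numpy, scipy, OpenCV 4.12 (cv2) and the standard library are available. Lean on these libraries where they do the work, as an engineer would, in place of code of your own. Each camera call takes 0.05 s, during which the arm holds its last target.

## Working session

There is one attempt and no reset: what is moved stays moved. The work goes in short steps, each a Python script; the robot and the scene stay as the last script left them, time stands still between calls to the robot, and variables do not carry over. Pictures are saved under pics/ and viewed, and the job is handed in when it is done.

```bash
mkdir -p pics; ls; python3 - <<'E'
from cell import *
import cv2,numpy as np
for n in("top","side"):
    s=snapshot(n); cv2.imwrite(f"pics/{n}0.png",s["frame"][:,:,::-1]); np.savez(f"{n}0.npz",**s)
    print(n,s["intrinsics"],s["distortion"],s["R"],s["t"])
print(status.get_time_s(),status.get_qpos(),status.get_tcp_rot(),status.get_width())
E
```

```text
pics
top [[454.70033609   0.         281.36436689]
 [  0.         454.70033609 207.51108381]
 [  0.           0.           1.        ]] [0.0055752 0.        0.        0.        0.       ] [[ 0.0193732  -0.99956952 -0.02203313]
 [-0.98877322 -0.01588892 -0.14857681]
 [ 0.14816277  0.02466417 -0.98865539]] [0.00673137 0.59324693 1.00290755]
side [[428.37061629   0.         284.05265447]
 [  0.         428.37061629 212.00907081]
 [  0.           0.           1.        ]] [-0.08081919  0.          0.          0.          0.        ] [[ 0.86029148 -0.50959666  0.01448509]
 [-0.36424372 -0.63429238 -0.68190886]
 [ 0.35668626  0.58136428 -0.73129371]] [-0.49888292  0.23043202  0.7149027 ]
0.1 [-8.41157408e+01  1.40801210e+01  8.93191085e+01  9.67556216e-05
  7.67014247e+01 -9.97467280e+00] [[-1.78465578e-04  2.73269270e-01 -9.61937563e-01]
 [ 1.74765862e-03 -9.61936024e-01 -2.73269157e-01]
 [-9.99998457e-01 -1.72990761e-03 -3.05908926e-04]] 0.08548572555767202
```

View pics/top0.png

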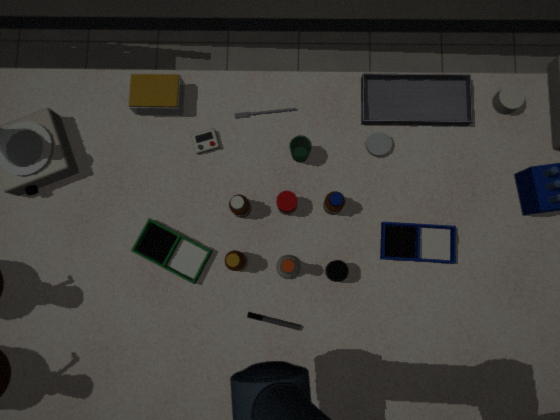

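View pics/side0.png

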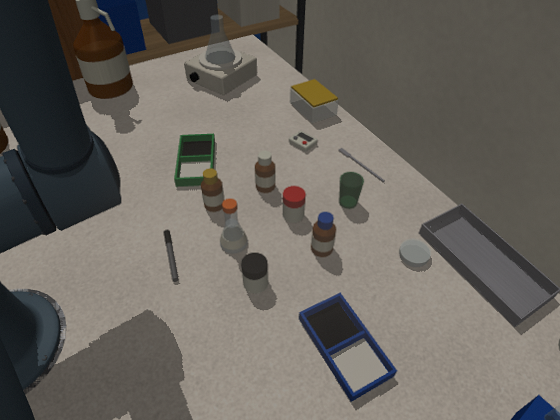

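The top view shows the yellow bottle at (235,260), white bottle (240,205), flask (288,266) and red jar (287,202). The blue tray is at (419,242) and the green tray at (172,250), each with its black pad on the left. Next I'll localise them from depth.

```bash
cat > vis.py <<'E'
import numpy as np,cv2
def cloud(s):
    K,d,R,t=s["intrinsics"],s["distortion"],s["R"],s["t"]
    h,w=s["z_map"].shape
    u,v=np.meshgrid(np.arange(w),np.arange(h))
    p=cv2.undistortPoints(np.stack([u,v],-1).reshape(-1,1,2).astype(float),K,d).reshape(h,w,2)
    z=s["z_map"].astype(float)
    c=np.dstack([p*z[...,None],z])
    X=(c-t)@R   # R^T (c-t)
    X[z<=0]=np.nan
    return X
def near(X,xy,r,z0,z1):
    with np.errstate(invalid='ignore'):
        return (np.hypot(X[...,0]-xy[0],X[...,1]-xy[1])<r)&(X[...,2]>z0)&(X[...,2]<z1)
def ray_plane(s,uv,z):
    p=cv2.undistortPoints(np.array(uv,float).reshape(-1,1,2),s["intrinsics"],s["distortion"]).reshape(-1,2)
    d=np.c_[p,np.ones(len(p))]@s["R"]; C=-s["R"].T@s["t"]
    return C+d*((z-C[2])/d[:,2])[:,None]
def top_center(s,X,xy,h,r):
    """mask of top surface -> min enclosing circle, centroid on plane h"""
    m=near(X,xy,r+.02,h-.005,h+.006)
    v,u=np.nonzero(m)
    if len(v)<5: return None
    P=ray_plane(s,np.c_[u,v],h)[:,:2]
    (cx,cy),R=cv2.minEnclosingCircle(P.astype(np.float32))
    return np.r_[P.mean(0),cx,cy,R,len(v)]
H=dict(yellow_bottle=(.095,.015),white_bottle=(.095,.015),blue_bottle=(.095,.015),flask=(.116,.014),red_jar=(.065,.024),black_jar=(.065,.024),beaker=(.07,.026))
E
python3 - <<'E'
from vis import *
np.set_printoptions(precision=4,suppress=True)
T=dict(np.load("top0.npz"));S=dict(np.load("side0.npz"))
XT,XS=cloud(T),cloud(S)
px=dict(yellow_bottle=(235,260),white_bottle=(240,203),blue_bottle=(337,200),flask=(288,266),red_jar=(287,202),black_jar=(337,271),beaker=(301,149))
for n,(u,v) in px.items():
    h,r=H[n]; xy=ray_plane(T,(u,v),h)[0,:2]
    print(n,xy,XT[v,u],'\n  top',top_center(T,XT,xy,h,r),'\n  side',top_center(S,XS,xy,h,r))
for n,c,lo,hi in(("blue",(419,242),(100,120,40),(130,255,255)),("green",(172,250),(50,100,40),(90,255,255))):
  for nm,s,X in(("top",T,XT),("side",S,XS)):
    xy=ray_plane(T,c,.024)[0,:2]
    m=near(X,xy,.1,.019,.029)
    hsv=cv2.cvtColor(s["frame"],cv2.COLOR_RGB2HSV)
    m2=m&(cv2.inRange(hsv,lo,hi)>0)
    v,u=np.nonzero(m2); P=ray_plane(s,np.c_[u,v],.024)[:,:2]
    if len(P)<10: print(n,nm,m.sum(),len(P));continue
    print(n,nm,m.sum(),len(P),cv2.minAreaRect(P.astype(np.float32)),P.mean(0))
    g=cv2.cvtColor(s["frame"],cv2.COLOR_RGB2GRAY)
    mm=near(X,xy,.085,.0,.014)
    w=mm&(g>np.percentile(g[mm],75)); b=mm&(g<np.percentile(g[mm],30))
    print("  bright",X[w].mean(0),"dark",X[b].mean(0))
E
```

```text
yellow_bottle [0.4693 0.1138] [0.4693 0.1137 0.096 ] 
  top [  0.4701   0.1188   0.4699   0.1189   0.015  152.    ] 
  side [  0.4686   0.1159   0.4689   0.1162   0.0166 129.    ]
white_bottle [0.594  0.1071] [0.5941 0.1072 0.0942] 
  top [  0.5964   0.1137   0.5962   0.1138   0.0151 142.    ] 
  side [  0.5954   0.1112   0.5963   0.1111   0.0167 114.    ]
blue_bottle [ 0.604  -0.1055] [ 0.604  -0.1056  0.0949] 
  top [  0.6071  -0.1032   0.6074  -0.1031   0.0152 145.    ] 
  side [  0.6064  -0.1049   0.6062  -0.1053   0.0164 160.    ]
flask [ 0.4582 -0.0009] [ 0.4582 -0.0009  0.1158] 
  top [  0.4596  -0.0003   0.4594  -0.0001   0.0138 133.    ] 
  side [  0.4585  -0.003    0.4589  -0.0036   0.0162 147.    ]
red_jar [0.6027 0.0042] [0.6024 0.0042 0.0674] 
  top [  0.6057   0.0055   0.6058   0.0055   0.0241 343.    ] 
  side [  0.6049   0.0025   0.6056   0.0025   0.0258 320.    ]
black_jar [ 0.4504 -0.1087] [ 0.4504 -0.109   0.0622] 
  top [  0.4514  -0.1088   0.4517  -0.1091   0.0241 371.    ] 
  side [  0.4519  -0.11     0.4516  -0.1101   0.0259 497.    ]
beaker [ 0.7253 -0.0257] [
[... 267 characters left out ...]
9667969) [ 0.5164 -0.301 ]
  bright [ 0.5169 -0.3275  0.0065] dark [ 0.524  -0.2621  0.0082]
blue side 1257 934 ((0.521583616733551, -0.3006145656108856), (0.16756097972393036, 0.0875004231929779), 86.87156677246094) [ 0.5183 -0.313 ]
  bright [ 0.5046 -0.3302  0.0055] dark [ 0.5223 -0.2756  0.0075]
green top 582 401 ((0.4917307198047638, 0.2735826373100281), (0.1663053333759308, 0.08505260944366455), 64.30949401855469) [0.494  0.2705]
  bright [0.4782 0.2346 0.0074] dark [0.5095 0.313  0.008 ]
green side 421 300 ((0.49134692549705505, 0.2733505070209503), (0.1680123656988144, 0.08480603247880936), 64.34932708740234) [0.4951 0.2844]
  bright [0.4739 0.2474 0.0064] dark [0.5071 0.3168 0.0074]
```

```bash
cat > act.py <<'E'
from cell import robot,fingers,kinematics,snapshot,job,status
from vis import *
np.set_printoptions(precision=4,suppress=True)
OBJ=dict(yellow_bottle=(.4694,.1175),white_bottle=(.5961,.1125),flask=(.4590,-.0018),red_jar=(.6054,.0040))
TR=dict(blue=(.5212,-.3003,87.3),green=(.4915,.2735,64.3))
GZ=dict(yellow_bottle=.047,white_bottle=.047,flask=.080,red_jar=.044)   # grasp-point height
OP=dict(yellow_bottle=(.070,40),white_bottle=(.070,40),flask=(.055,30),red_jar=(.072,35))
def rot(a):
    c,s=np.cos(np.radians(a)),np.sin(np.radians(a))
    return np.array([[0,c,s],[0,s,-c],[-1,0,0]],float)
def slot(tray,pad):
    x,y,a=TR[tray]; d=.0405*(1 if pad=="black" else -1); r=np.radians(a)
    return np.array([x+d*np.cos(r),y+d*np.sin(r)]),a-90
def tz(n): return GZ[n]-.002   # TCP is 2 mm ahead of (below) the grasp point
def pick(n,a=0):
    x,y=OBJ[n]; z=tz(n)
    fingers.gripper_to(OP[n][0],20)
    robot.move_l([x,y,.25],rot(a),.3)
    f0=status.get_force()
    robot.move_l([x,y,z+.03],None,.25); robot.move_l([x,y,z],None,.08)
    print("descend dF",status.get_force()-f0,"t",status.get_time_s())
    fingers.gripper_to(0,OP[n][1]); print("width",status.get_width())
    robot.pause(.2)
    robot.move_l([x,y,z+.02],None,.06); robot.move_l([x,y,z+.14],None,.2)
    robot.pause(.2); print("lift dF",status.get_force()-f0,"width",status.get_width(),"t",status.get_time_s())
def place(n,tray,pad):
    (x,y),a=slot(tray,pad); z=tz(n)+.007
    zc=status.get_ee_pos()[2]
    robot.move_l([x,y,zc],rot(a),.2)
    robot.move_l([x,y,z+.03],None,.2); robot.move_l([x,y,z+.004],None,.04)
    robot.pause(.3); f0=status.get_force()[2]
    for k in np.arange(.003,-.0026,-.0005):
        robot.move_l([x,y,z+k],None,.01); f=status.get_force()[2]-f0
        if f>1.0: break
    print("placed at k",k,"dFz",f)
def release(n):
    p=status.get_ee_pos(); w=status.get_width()
    fingers.gripper_to(w+.022,20); robot.pause(.2)
    robot.move_l([p[0],p[1],p[2]+.03],None,.08); robot.move_l([p[0],p[1],.25],None,.25)
    print("released t",status.get_time_s())
def look(tag):
    for n in("top","side"):
        s=snapshot(n); cv2.imwrite(f"pics/{n}_{tag}.png",s["frame"][:,:,::-1]); np.savez(f"{n}_{tag}.npz",**s)
E
python3 - <<'E'
from act import *
for n,tr,pd in(("yellow_bottle","blue","black"),("flask","blue","white"),("white_bottle","green","black"),("red_jar","green","white")):
    print(n,kinematics.ik([*OBJ[n],tz(n)],rot(0))); (p,a)=slot(tr,pd); print("  ",p,a,kinematics.ik([*p,tz(n)+.007],rot(a)))
pick("yellow_bottle"); look("y1")
E
```

```text
yellow_bottle [  0.5973   9.1225 119.3627  -0.      51.5149   0.5973]
   [ 0.5231 -0.2598] -2.700000000000003 [-37.5301  20.0099 104.7603  -0.      55.2299 -34.8301]
flask [-14.4251   2.0049 122.6432  -0.      55.3518 -14.4251]
   [ 0.5193 -0.3408] -2.700000000000003 [-43.7173  21.2259  98.8852  -0.      59.8889 -41.0173]
white_bottle [ -0.0096  23.1793 101.385   -0.      55.4357  -0.0096]
   [0.5091 0.31  ] -25.700000000000003 [ 20.4496  21.3429 102.9688  -0.      55.6883  46.1496]
red_jar [-10.3402  23.3314 101.5743  -0.      55.0944 -10.3402]
   [0.4739 0.237 ] -25.700000000000003 [ 14.3001  14.146  112.7419  -0.      53.1122  40.0001]
descend dF [ 0.5273 -0.7935 -0.4308] t 4.5917
width 0.04502283161534347
lift dF [ 0.3859 -0.932  -1.4242] width 0.04509004686271329 t 6.5667
```

View pics/side_y1.png

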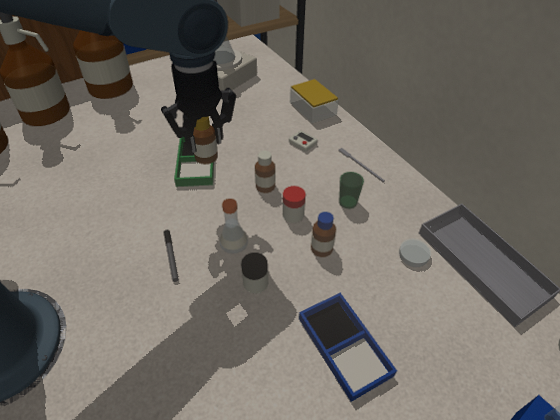

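View pics/top_y1.png

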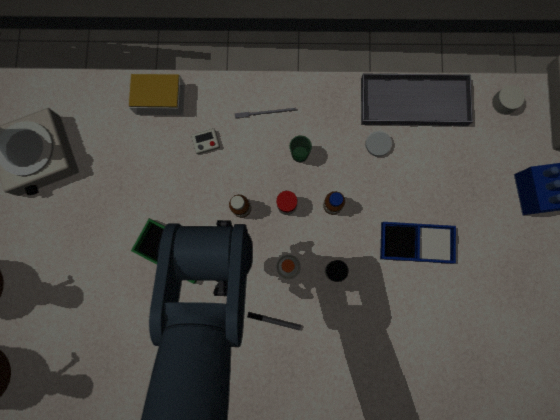

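The side view shows the yellow bottle upright in the jaws at (205,140), with its neighbours undisturbed. I'll place it on the blue tray's black pad.

```bash
python3 - <<'E'
from act import *
place("yellow_bottle","blue","black"); look("y2"); release("yellow_bottle"); look("y3")
E
```

```text
placed at k 0.0005 dFz 3.8707743555114424
released t 13.975
```

View pics/side_y3.png

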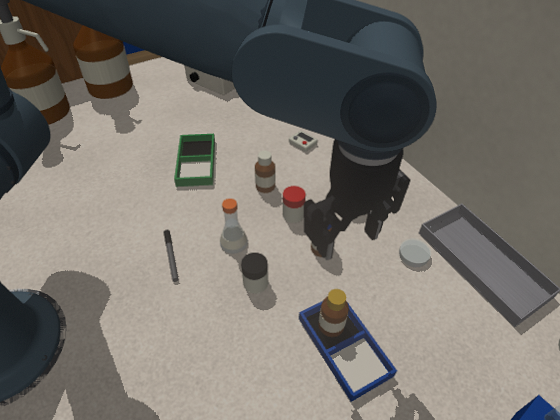

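View pics/side_y2.png

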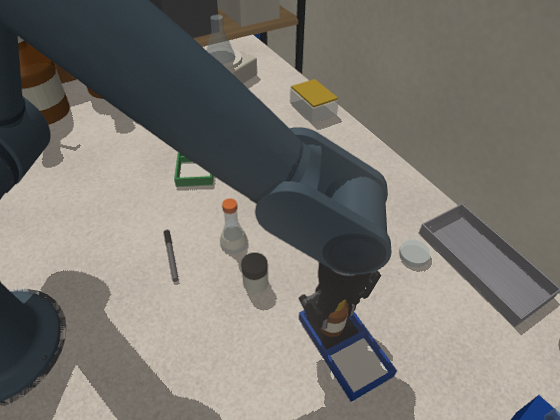

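The yellow bottle stands upright on the blue tray's black pad, cap at (337,297). The flask is next.

```bash
python3 - <<'E'
from act import *
pick("flask"); look("f1")
E
```

```text
descend dF [ 0.1671 -0.7283  1.4674] t 16.625
width 0.024457343643278902
lift dF [ 0.1053 -0.053   0.0923] width 0.024820612869220104 t 18.6333
```

View pics/side_f1.png

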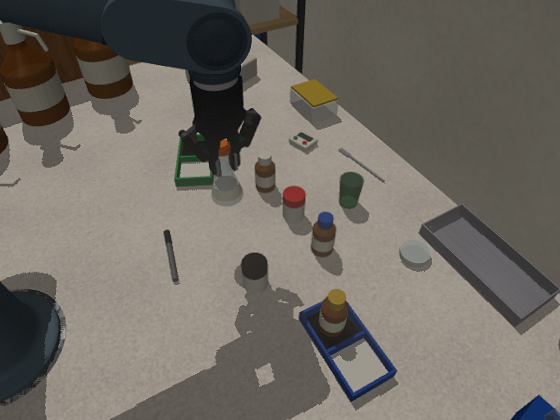

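The flask is held upright by its neck at (225,165). I'll place it on the white pad.

```bash
python3 - <<'E'
from act import *
place("flask","blue","white"); release("flask"); look("f3")
E
```

```text
placed at k 0.001 dFz 1.270433348647249
released t 25.3667
```

View pics/side_f3.png

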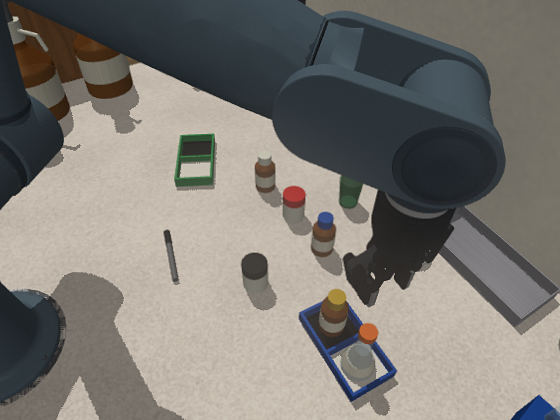

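The flask stands upright on the white pad, with its stopper at (369,333). Next is the white bottle, for the green tray.

```bash
sed -i 's/f>1.0/f>2.0/' act.py; python3 - <<'E'
from act import *
pick("white_bottle"); look("w1")
E
```

```text
descend dF [ 1.676  -0.7228 -0.2063] t 28.8833
width 0.0446170125875293
lift dF [-0.1797 -0.4692 -2.3963] width 0.044842865438423064 t 30.8583
```

View pics/side_w1.png

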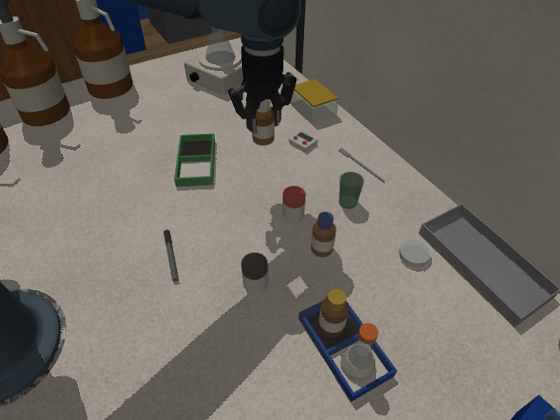

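The white bottle is held upright at (263,125).

```bash
python3 - <<'E'
from act import *
place("white_bottle","green","black"); release("white_bottle"); pick("red_jar"); look("r1")
E
```

```text
placed at k 0.0 dFz 7.049310519013988
released t 37.5833
descend dF [ 0.4208 -0.4238  0.1353] t 40.4167
width 0.04705816242644855
lift dF [-0.8515 -0.3286 -1.3013] width 0.04748392068098587 t 42.3833
```

View pics/side_r1.png

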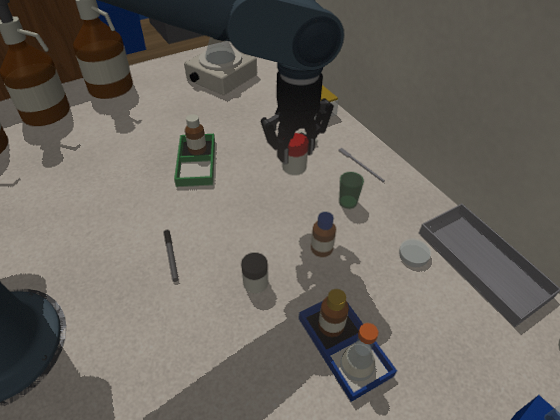

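The white bottle is upright in the green tray at (195,137), and the red jar is held level at (297,152).

```bash
python3 - <<'E'
from act import *
place("red_jar","green","white"); release("red_jar")
robot.move_l([.40,-.05,.30],rot(-20),.3)
robot.set_joints([-84.116,14.043,89.255,0,76.702,-9.975]); robot.pause(.3); look("end")
T=dict(np.load("top_end.npz"));S=dict(np.load("side_end.npz"))
T0=dict(np.load("top0.npz"));S0=dict(np.load("side0.npz"))
C=[cloud(s) for s in(T,S,T0,S0)]
for n,tr,pd in(("yellow_bottle","blue","black"),("flask","blue","white"),("white_bottle","green","black"),("red_jar","green","white")):
    p,a=slot(tr,pd);h,r=H[n]
    print(n,p,*[(top_center(s,X,p,h+.007,r)) for s,X in((T,C[0]),(S,C[1]))])
for n,p in(("blue_bottle",(.6068,-.104)),("black_jar",(.4515,-.1095)),("beaker",(.731,-.0245))):
    h,r=H[n]; print(n,*[(top_center(s,X,p,h,r)-top_center(s0,X0,p,h,r))[:4] for s,X,s0,X0 in((T,C[0],T0,C[2]),(S,C[1],S0,C[3]))])
print(status.get_time_s(),np.abs(status.get_qvel()).max())
E
```

```text
placed at k 0.0005 dFz 2.8053151813540715
released t 49.1417
yellow_bottle [ 0.5231 -0.2598] [  0.5222  -0.2576   0.5223  -0.2578   0.015  157.    ] [  0.5212  -0.2582   0.5212  -0.2588   0.0166 264.    ]
flask [ 0.5193 -0.3408] [  0.5182  -0.3379   0.5177  -0.3377   0.0149 148.    ] [  0.5184  -0.3397   0.5188  -0.3402   0.0152 285.    ]
white_bottle [0.5091 0.31  ] [  0.5107   0.3104   0.5109   0.3103   0.0154 153.    ] [ 0.5091  0.3093  0.509   0.3089  0.0199 98.    ]
red_jar [0.4739 0.237 ] [  0.4754   0.238    0.4756   0.2378   0.0243 367.    ] [  0.4734   0.2357   0.4739   0.2357   0.0271 255.    ]
blue_bottle [ 0.0003 -0.0002 -0.0001 -0.0001] [ 0.     -0.0001  0.      0.    ]
black_jar [ 0.0001 -0.0001 -0.0002 -0.0001] [ 0.0002 -0.0001 -0.     -0.    ]
beaker [-0.0007  0.0004  0.0002  0.0002] [ 0.0011 -0.0007  0.0004 -0.0015]
52.9083 0.17058196329712372
```

View pics/side_end.png

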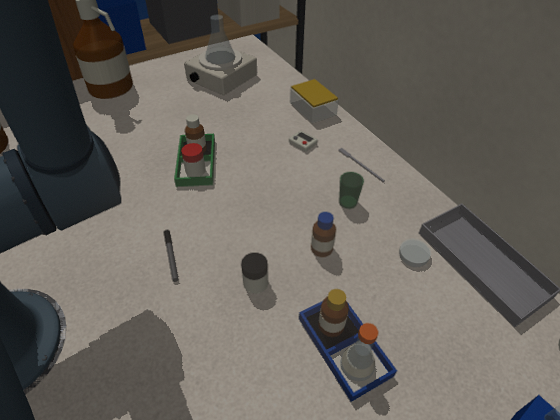

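View pics/top_end.png

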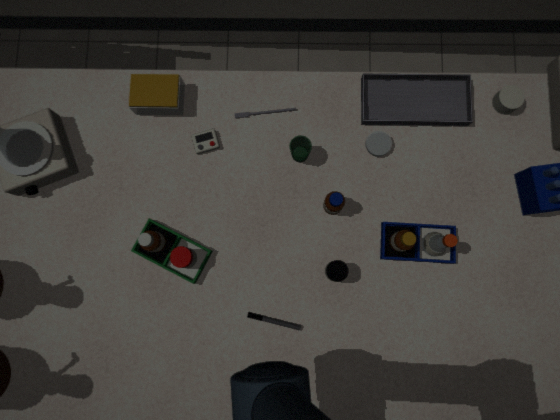

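Both views show all four pieces upright in their compartments. The blue-capped bottle, black-lidded jar and beaker haven't moved, so I'm handing in.

```bash
python3 -c "
from cell import *
job.hand_in(); print(status.get_time_s())"
```

```text
the job is handed in; nothing more can be done
the job is handed in; nothing more can be done
```

Both kits are made up and the job is handed in, at about 53 s on the robot's clock. I filled the blue tray first: the yellow-capped bottle on the black pad, then the stoppered flask on the white. The green tray followed, with the white-capped bottle on black and the red-lidded jar on white. Each piece was lowered in half-millimetre steps until I felt contact, then released.

- **Placement:** In the final images from both cameras, all four pieces stand upright within about 3 mm of their compartment centres. Their tops are at the expected heights.
- **Unwanted pieces:** The blue-capped bottle and black-lidded jar show no movement (0.3 mm or less). The beaker's readings differ by up to 1.5 mm, which I take as noise because its thin rim gives few depth points.
- **Camera disagreement:** The two cameras disagree with each other by about 2–3 mm, roughly the stated calibration error.
- **Forces:** Contact force at set-down was 1.3 to 7 N. The flask's 1.3 N came about 1 mm above its expected height, close to force noise, so it may have settled up to 1 mm on release.

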